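# Refit the push-knob on the bag sealer and hold it in

### The arm

A 6-joint arm with a two-finger parallel gripper is mounted at the origin on the work surface. World frame = base frame: x ahead of the robot, y to its left, z up, the work surface at z = 0. Lengths are in mm, angles in rad, forces in N, time in s.
With the tool pointing down it reaches from about 400 to 925 mm from the base axis. Payload 12.5 kg.
Tool frame: the origin (TCP) lies midway between the tips of the shut fingers; the grasp point (between the pads) lies 19 mm behind it (env.grip_depth is the distance from the TCP to the grasp point, in mm); z points along the fingers, y is the line along which they close (so a half turn about z gives the same grasp; the last joint's range is limited). The gripper opens to 95 mm and grips with 3 to 60 N. Pads are 20 mm wide; open, the fingers measure 119 mm over their backs; the gripper's body (75 mm by 180 mm) begins 59 mm behind the grasp point.
Start: joints at [-1.396, 0.491, 1.559, -0, 1.092, -0.106], TCP at [173.225, -600.533, 214.661] pointing down, gripper open.
Joint ranges: [-3.1, 3.1], [-0.84, 2.19], [0.05, 2.79], [-1.13, 4.28], [0.06, 2.93], [-2.69, 2.69]. Speed limits (rad/s): [2.22, 2.22, 2.79, 3.14, 3.14, 3.14].

### API

Orientations are given as [roll, pitch, yaw] about the fixed x, y, z axes, in that order (R = Rz(yaw) Ry(pitch) Rx(roll)).
In Python, from cell import monitor, viewer, order, env gives the robot as it stands.
- The arm moves only by the tool move_arm, never from a script. Its argument "moves" is one flat list of numbers, 4 for each row, row after row: the shift along the tool's x, y, z normalised to -1 to 1, where 1 is 0.15 m, then the turn about the tool's z normalised to -1 to 1, where 1 is pi/2 rad. A call has 1 to 10 rows; each row shifts and turns the commanded pose from where the row before left it, along the tool's axes as they then stand; what a row does not reach is not made up. A row lasts 1/8 s, in which the tool goes at most 62.5 mm and 10.7 degrees, less where a joint would pass 70% of its speed; a pose out of reach is approached as far as the arm can. A call with a number of a shift or a turn outside -1 to 1 is refused whole. A call with a gripper value outside its range is refused whole. "claw" is the finger opening in mm, from 0 to 95.1, set as the call begins (left out, the last holds). The fingers move at their own pace and stop on an object; the grip force is fixed at half the most. Time passes only in rows, so rows that do not move let the fingers close. It gives the time, the measured TCP pose, the force, the opening and the grip force at its end, in the units of the state.
- monitor.state(): the state, without advancing time (a new reading comes with each control period).
- viewer.read_camera(name): name is "scene" or "top" or "wrist"; returns the picture (384x512x3 uint8, red, green, blue); there is no depth.
- viewer.camera_info(name): a dict with "K" (3x3 intrinsics, pixels), "camera_from_world" (4x4, takes a point from world to camera coordinates). Camera axes: x right, y down, z forward; pixel columns grow to the right and rows downward; lengths in mm; the calibration is good to about 2 mm. A picture is of the moment at which its call begins: read the wrist's pose just before it. camera_info takes no time and is no camera call; for the wrist camera it gives the pose at the moment of the call.
- order.job_done(): hands the job in; it is judged then, once.
The state is a dict: "t": time; "joints": joint angles; "qvel": joint speeds; "tau": joint torques, N m; "eef_pos": TCP position; "tcp_rot": TCP orientation; "ft_force": force on the tool from outside, world axes, zero at the start; "moment": the same for the moment, N m; "opening": opening from 0.0 (shut) to 1.0 (fully open); "grip_force": force on a finger pad.
Only numpy, scipy, OpenCV 4.12 (cv2) and the standard library are available. Lean on these libraries where they do the work, as an engineer would, in place of code of your own. Each camera call takes 0.05 s, during which the arm holds its last target. There are 200 camera calls.

### The job

The timer knob has come off the bag sealer and stands loose on the counter. Pick it up, turn it so that the flat in its bore matches the flat of the bare D-shaft on the sealer, push it fully home on the shaft and then press it in against the shaft's spring as far as it goes. Finish while your gripper is still on the knob keeping it pressed in, and leave the other loose things on the counter where they are.

Things in the scene. Friction and masses are not known exactly. Their poses are not given: they have to be found in the camera images.
- knob: Loose black knob standing bore down on the counter: disc 54 mm across, 20 high; on top a wing to grip, 46 mm long (x), 12 thick (y), from 20 to 46 mm height. Pointed nose on the disc at +x (34 mm out), white line on the wing's +x half. Origin: centre of underside, z up. D-bore in the underside: 20 mm diameter, 15 deep, its flat 6 mm from the axis at +x, like the nose. About 80 g.
- shaft_tip (a point): Tip centre (round axis) of the sealer's bare upright steel D-shaft, 18 mm diameter, flat 5 mm from the axis at +x (x points out of the flat, z up), last 2 mm tapered. Free, the tip is 24 mm above the panel, 84 above the counter; it sinks with the shaft. Knob home: its underside 15 mm below this point, its x along this x, 1 mm play all round, about 6 degrees in turning.
- plunger (a joint): How far the D-shaft is pressed in, straight down: 0 free, 0.006 m fully in at a rigid stop. Spring: starts to move at 3 N, 6.6 N at the stop; springs back when let go. Fully in, a fitted knob's underside is still 3 mm above the panel.
- spindle (a joint): Turning angle of the D-shaft on the sealer, rad, counter-clockwise from above; at 0 the shaft's x is the sealer's x. Differs each time; it turns only stiffly (0.2 Nm), within 0.7 rad either way.
- sealer: Grey bag sealer, fixed, 200 (x) by 280 mm (y), flat top (panel) 60 mm high. Origin: centre of underside; x points away from the front edge. Bare shaft at x -52, y -55 mm; a like knob is already fitted, fixed, at x -52, y +65, top 115 mm above the counter. Closed sealing arm along y at x +55 mm, up to 118 mm high, its handle reaching y -190.
- tin: Bystander, loose: round steel polish tin, 76 mm across, 30 mm tall. Origin: centre of its underside.
- tape: Bystander, loose: roll of brown packing tape lying flat, 90 mm across, 25 mm tall, hole 52 mm. Origin: centre of its underside.
- brush: Bystander, loose: wooden shoe brush, bristles down, 160 x 50 mm, 46 mm tall. Origin: centre of its underside.
- slipper_a: Bystander, loose: red-brown leather slipper, 250 mm long, toe to its +x, 48 mm tall. Origin: centre of its underside.
- slipper_b: Bystander, loose: the other slipper of the pair, same size. Origin: centre of its underside.
- bottle: Bystander, loose: white plastic bottle with black cap, 60 mm across, 150 mm tall. Origin: centre of its underside.
Things that resemble listed ones, but are neither listed nor needed, are in the scene too. What is meant by the knob is not pink, red or yellow, and is the smaller of those in its own colour.

How it is judged (in metres and radians):
On the way, in this order (a step that is already met when the one before it is completed fails the run):
1. the knob is lifted off the counter in the gripper (height (world z) of knob above 0.04 m and contact force between the fingers and knob above 0.5 N), for 0.2 s.
2. the knob is home on the D-shaft, flats matched (horizontal distance between knob and shaft_tip below 0.003 m and z of knob in the frame of shaft_tip below -0.0125 m and angle between the x axis of knob and the x axis of shaft_tip, either way round below 0.2 rad and angle between knob's own z axis and vertical below 0.12 rad), for 0.1 s.
At the end, for the whole second after the job is handed in: Knob home on the D-shaft (axes within 3 mm, underside over 12.5 mm below the tip, flats matched within 0.2 rad, upright within 0.12 rad), shaft pressed in over 4.5 of its 6 mm, fingers on the knob with over 2 N, knob on the sealer's shaft with over 3 N, through the last second (all of step 2 and value of joint plunger above 0.0045 m and contact force between the fingers and knob above 2 N and contact force between knob and sealer above 3 N); the arm keeps its last pose, push and grip.
It fails at once if another loose thing on the counter is shifted by more than 30 mm (distance of any of tin, tape, brush, slipper_a, slipper_b, bottle from where it was at the start of the episode above 0.03 m).
It also fails if it takes over 37 s, if anything falls off the work surface, if the arm or the gripper's body presses on something with over 40 N, if the wrist force passes 120 N, or if a joint passes its speed limit or range.

## Working session

There is one attempt and no reset: what is moved stays moved. The work goes in short steps, Python scripts to look and compute and a tool call to move; the robot and the scene stay as the last step left them, time stands still between calls to the robot, and variables do not carry over. Pictures are saved under pics/ and viewed, at most 10 in all, crops included, and the job is handed in when it is done.

Besides the shell and the picture viewer there is one more tool, called after ">>>" in YAML: its name, and indented under it one key for each argument. move_arm: Moves the arm, as the interface text tells. Scaled input: -1 to 1 covers 0.15 m each way for a shift and pi/2 rad each way for a turn. Its arguments: {"type":"object","properties":{"moves":{"type":"array"},"claw":{"type":"number"}},"required":["moves"]}

```bash
mkdir -p pics; ls; python3 - <<'E'
from cell import monitor, viewer, order, env
import cv2,numpy as np
for n in ["top","scene"]:
    im=viewer.read_camera(n); cv2.imwrite(f"pics/{n}0.png",im[:,:,::-1])
    i=viewer.camera_info(n); print(n,np.round(i["K"],1).tolist(),np.round(i["camera_from_world"],3).tolist())
a=cv2.imread("pics/top0.png");b=cv2.imread("pics/scene0.png")
cv2.imwrite("pics/top0b.png",cv2.resize(a,(800,600),interpolation=cv2.INTER_CUBIC))
print(monitor.state())
E
```

```text
pics
top [[404.0, 0.0, 250.4], [0.0, 404.0, 191.7], [0.0, 0.0, 1.0]] [[-0.015, -1.0, -0.003, 119.59], [-0.988, 0.015, -0.154, 566.14], [0.154, 0.001, -0.988, 1317.188], [0.0, 0.0, 0.0, 1.0]]
scene [[458.2, 0.0, 255.5], [0.0, 458.2, 190.4], [0.0, 0.0, 1.0]] [[0.688, 0.725, 0.025, -456.079], [0.403, -0.354, -0.844, -103.805], [-0.603, 0.591, -0.536, 1820.03], [0.0, 0.0, 0.0, 1.0]]
{'t': 0.1, 'joints': array([-1.39561041e+00,  4.91483211e-01,  1.55939387e+00, -3.44973876e-05,
        1.09169841e+00, -1.05590161e-01]), 'qvel': array([-0.00020732, -0.00164509, -0.00238956,  0.00061732, -0.0001233 ,
       -0.00031632]), 'tau': array([ 3.94628034e-03, -6.13620400e+01, -2.58606327e+01,  6.93935738e-02,
        4.70166549e-02, -4.85295482e-05]), 'eef_pos': array([ 173.16984921, -600.30369596,  214.12832221]), 'tcp_rot': array([-3.14061207e+00, -7.31574382e-05,  2.80791963e-01]), 'ft_force': array([ 0.26280617,  0.6777214 , -0.61846557]), 'moment': array([ 0.0366741 , -0.01265629,  0.06437685]), 'grip_force': 0.0, 'opening': 1.0014788285205445}
```

View pics/top0b.png

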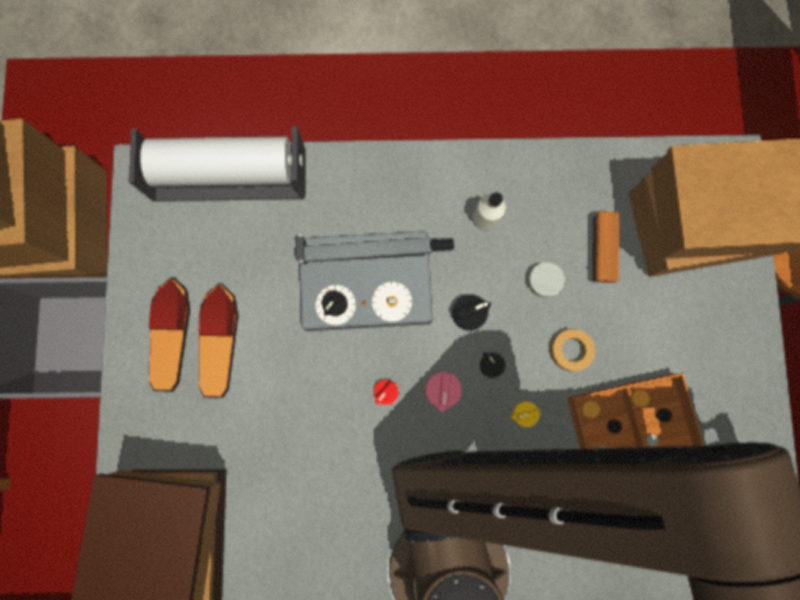

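View pics/scene0.png

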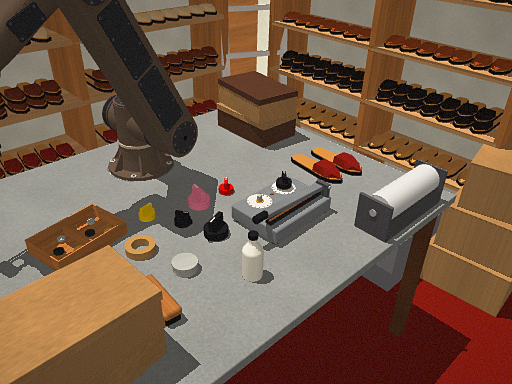

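Top view (800x600 pixels). Candidates: large black knob (469,311), small black knob (491,364), pink (443,391), red (386,391), yellow (526,413) and the fitted black knob (335,302). I choose the small black one at (491,364). The bare shaft is at (392,300) on the sealer. Next I check the choice in a crop and compute positions.

```bash
cat > h.py <<'E'
import numpy as np,cv2
from cell import monitor, viewer, order, env
def ray(info,uv,z):
    K=np.array(info["K"]);T=np.array(info["camera_from_world"]);R=T[:3,:3];c=-R.T@T[:3,3]
    d=R.T@np.linalg.inv(K)@np.array([uv[0],uv[1],1.]); return c+d*(z-c[2])/d[2]
def proj(info,p):
    q=np.array(info["camera_from_world"])@np.append(p,1); q=np.array(info["K"])@q[:3]; return q[:2]/q[2]
def crop(im,x,y,w,h,s):
    return cv2.resize(im[y:y+h,x:x+w],None,fx=s,fy=s,interpolation=cv2.INTER_CUBIC)
E
python3 - <<'E'
from h import *
i=viewer.camera_info("top")
for n,p,z in [("bigblack",(469,311),20),("knob",(491,364),20),("shaft",(392,300),80),("fitted",(335,303),80),("corners",(300,328),60),("c2",(432,321),60),("c3",(429,236),60)]:
    print(n,ray(i,np.array(p)/1.5625,z).round(0))
w=viewer.camera_info("wrist");T=np.array(w["camera_from_world"]);print(np.round(w["K"],1).tolist(),T.round(3).tolist(),(-T[:3,:3].T@T[:3,3]).round(1))
s=monitor.state();print(s["eef_pos"])
a=cv2.imread("pics/top0.png")
cv2.imwrite("pics/crop1.png",np.hstack([crop(a,290,180,50,70,8),crop(a,190,140,50,70,8)][:2]))
E
```

```text
bigblack [544. -59.  20.]
knob [ 427. -102.   20.]
shaft [561. 110.  80.]
fitted [557. 229.  80.]
corners [507. 305.  60.]
c2 [518.  25.  60.]
c3 [703.  27.  60.]
[[289.9, 0.0, 251.8], [0.0, 289.9, 191.2], [0.0, 0.0, 1.0]] [[0.277, -0.961, -0.0, -623.94], [-0.925, -0.267, 0.269, -30.753], [-0.259, -0.075, -0.963, 391.617], [0.0, 0.0, 0.0, 1.0]] [ 245.9 -578.5  385.3]
[ 173.16984921 -600.30369596  214.12832221]
```

View pics/crop1.png

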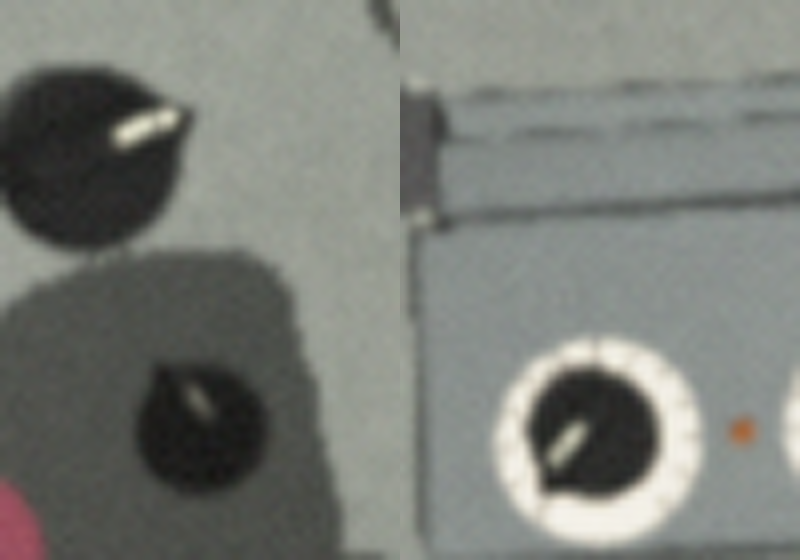

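The crop shows the small black knob at about (205,428) in the crop, with nose and white line pointing up-left, so its yaw is about 0.6. The large black one is clearly bigger, so the choice stands. I move over the knob.

>>> move_arm:
  moves: [0.255,-0.272,0,0,0.255,-0.272,0,0,0.255,-0.272,0,0,0.255,-0.272,0,0,0.255,-0.272,0,0,0.255,-0.272,0,0,0.255,-0.272,0,0,0.255,-0.272,0,0,0.255,-0.272,0,0,0.255,-0.272,0,0]
  claw: 60

```text
t: 1.35
eef_pos: [428.2, -100.8, 214.6]
tcp_rot: [3.141, -0.0, 0.281]
ft_force: [0.2, -0.7, -0.3]
opening: 0.631
grip_force: 0.0
```

>>> move_arm:
  moves: [0,0,0,-0.1,0,0,0,-0.1,0,0,0,0,0,0,0,0]

```text
t: 1.85
eef_pos: [427.6, -102.6, 214.6]
tcp_rot: [-3.142, 0.0, 0.591]
ft_force: [0.4, 0.5, 0.1]
opening: 0.631
grip_force: 0.0
```

```bash
python3 - <<'E'
from h import *
s=monitor.state();i=viewer.camera_info("wrist");im=viewer.read_camera("wrist")
cv2.imwrite("pics/w1.png",im[:,:,::-1]);np.savez("w1.npz",K=i["K"],T=i["camera_from_world"])
t=viewer.read_camera("top");cv2.imwrite("pics/t1.png",t[:,:,::-1])
print(s["t"],s["eef_pos"],s["tcp_rot"],s["opening"])
E
```

```text
1.85 [ 427.59082693 -102.62431641  214.55892755] [-3.14153184e+00  1.22484113e-04  5.91223478e-01] 0.6306659345147296
```

View pics/w1.png

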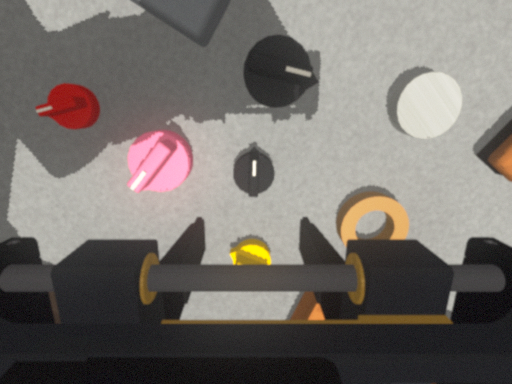

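The wrist view shows the small black knob at (254,171), with its white line and nose pointing up at (254,146). It is nearly aligned with the tool, and I now measure it precisely.

```bash
python3 - <<'E'
from h import *
im=cv2.imread("pics/w1.png");d=np.load("w1.npz");i=dict(K=d["K"],camera_from_world=d["T"])
g=cv2.cvtColor(im,cv2.COLOR_BGR2GRAY)
print(g[171,225:285:3],g[135:205:3,250])
m=np.zeros_like(g);m[140:202,225:285]=(g[140:202,225:285]<75)*255
m=cv2.morphologyEx(m,cv2.MORPH_CLOSE,np.ones((7,7)))
c=max(cv2.findContours(m,0,1)[0],key=cv2.contourArea);print(cv2.contourArea(c),cv2.boundingRect(c))
pts=c[:,0].astype(float)
W=np.array([ray(i,p,20)[:2] for p in pts])
# circle fit, drop nose
from scipy.optimize import least_squares
f=least_squares(lambda q:np.hypot(W[:,0]-q[0],W[:,1]-q[1])-27,[427,-102],loss="soft_l1",f_scale=1.).x
r=np.hypot(*(W-f).T);k=r.argmax();print("disc",f,np.median(r),"nose",W[k],r[k],np.arctan2(*(W[k]-f)[::-1]))
w=np.zeros_like(g);w[150:190,240:268]=(g[150:190,240:268]>130)*255
c=max(cv2.findContours(w,0,1)[0],key=cv2.contourArea);print(cv2.boundingRect(c))
L=np.array([ray(i,p,46)[:2] for p in c[:,0].astype(float)])
vx,vy,x,y=cv2.fitLine(L.astype(np.float32),2,0,.01,.01).ravel();print("line",L.mean(0),np.arctan2(vy,vx),"offset of axis from disc centre",(-(f[0]-x)*vy+(f[1]-y)*vx))
E
```

```text
[184 181 184  92  77  76  76  73  65 177 223  69  75  77  79  77  89 178
 184 182] [182 174 176 116 111  85  59  64  63  70  72  72  71  73  76  75  72  74
  75  77  86 178 187 184]
1004.0 (237, 148, 36, 47)
disc [ 430.86301237 -106.29424579] 23.27184268775636 nose [ 400.89634292 -116.9147198 ] 31.793014109681213 -2.8009949130678584
(252, 160, 5, 17)
line [436.79605711 -98.55271755] 0.5522998 offset of axis from disc centre -3.477770358451247
```

```bash
python3 - <<'E'
from h import *
from scipy.optimize import least_squares
im=cv2.imread("pics/w1.png");d=np.load("w1.npz");i=dict(K=d["K"],camera_from_world=d["T"])
g=cv2.cvtColor(im,cv2.COLOR_BGR2GRAY)
m=np.zeros_like(g);m[135:205,225:285]=(g[135:205,225:285]<130)*255
m=cv2.morphologyEx(m,cv2.MORPH_CLOSE,np.ones((7,7)))
c=max(cv2.findContours(m,0,1)[0],key=cv2.contourArea);print(cv2.contourArea(c),cv2.boundingRect(c))
W=np.array([ray(i,p,10)[:2] for p in c[:,0].astype(float)])
f=least_squares(lambda q:np.hypot(W[:,0]-q[0],W[:,1]-q[1])-q[2],[427,-102,27],loss="soft_l1",f_scale=.7).x
r=np.hypot(*(W-f[:2]).T);o=np.argsort(-r)[:4];print("disc",f,"far",r[o],W[o].round(1).tolist())
print("tcp to knob",[np.dot(f[:2]-[427.6,-102.6],v) for v in ([.83,.557],[.557,-.83])])
cv2.imwrite("pics/c2.png",crop(im,215,125,80,80,7))
E
```

```text
1529.0 (233, 142, 42, 55)
disc [ 427.09934074 -104.40101162   29.26800858] far [38.01103227 37.95632704 36.84011945 36.70339682] [[459.9, -85.1], [459.1, -84.1], [459.5, -86.9], [456.7, -82.6]]
tcp to knob [np.float64(-1.4187106589538685), np.float64(1.2159724387087345)]
```

View pics/c2.png

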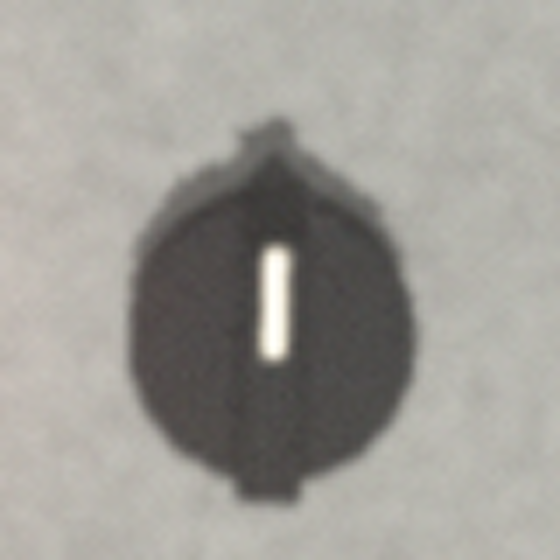

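The crop shows the disc centred near (254,173.3) in image pixels, nose tip (254.6,147), line from (254.7,160) to (253.9,176.4), with a shadow above it. I combine these estimates.

```bash
python3 - <<'E'
from h import *
d=np.load("w1.npz");i=dict(K=d["K"],camera_from_world=d["T"])
for n,p,z in [("L",(133,335),20),("R",(414,335),20),("bot",(205,455),20),("bot2",(340,455),20),("nose",(277,155),20),("wingend-",(236,500),46),("wingend-r",(300,500),46),("line1",(278,243),46),("line0",(272,362),46)]:
    print(n,ray(i,(215+p[0]/7-.43,125+p[1]/7-.43),z)[:2].round(1))
E
```

```text
L [413.1 -83.3]
R [ 441.9 -126.2]
bot [ 401.4 -106.9]
bot2 [ 415.5 -127.8]
nose [455.2 -86.8]
wingend- [ 404.  -112.5]
wingend-r [ 410.2 -121.8]
line1 [445.6 -93.3]
line0 [ 428.  -103.9]
```

>>> move_arm:
  moves: [-0.011,0.01,0.317,0,0,0,0.317,0,0,0,0.317,0,0,0,0.2,0,0,0,0.117,0,0,0,0,0,0,0,0,0]

```text
t: 2.82
eef_pos: [427.4, -104.9, 25.0]
tcp_rot: [3.141, -0.0, 0.594]
ft_force: [0.1, -0.3, 1.0]
opening: 0.63
grip_force: 0.0
```

>>> move_arm:
  moves: [0,0,0,0,0,0,0,0,0,0,0,0,0,0,0,0,0,0,0,0,0,0,0,0]
  claw: 0

```text
t: 3.58
eef_pos: [427.2, -104.7, 24.4]
tcp_rot: [3.141, 0.0, 0.595]
ft_force: [-0.2, 0.8, 1.8]
opening: 0.125
grip_force: 30.0
```

>>> move_arm:
  moves: [0,0,-0.2,0,0,0,-0.35,0,0,0,-0.35,0,0.26,-0.17,-0.15,0,0.26,-0.17,0,0,0.26,-0.17,0,0,0.26,-0.17,0,0,0,0,0.15,0,0,0,0.15,0,0,0,0,0]

```text
t: 4.82
eef_pos: [498.3, 67.3, 135.7]
tcp_rot: [-3.14, 0.003, 0.595]
ft_force: [-0.3, 0.3, -0.8]
opening: 0.126
grip_force: 30.0
```

```bash
python3 - <<'E'
from h import *
s=monitor.state();i=viewer.camera_info("wrist");im=viewer.read_camera("wrist")
cv2.imwrite("pics/w2.png",im[:,:,::-1]);np.savez("w2.npz",K=i["K"],T=i["camera_from_world"])
print(s["t"],s["eef_pos"],s["tcp_rot"],s["opening"],s["grip_force"])
for p in [(561,110,84),(561,110,60)]: print(proj(i,p))
E
```

```text
4.825 [498.29388326  67.32605417 135.69803505] [-3.13982741e+00  2.80850567e-03  5.95163550e-01] 0.12600698118293444 29.99012053012848
[252.6248581  110.29159375]
[252.58484121 110.1744133 ]
```

View pics/w2.png

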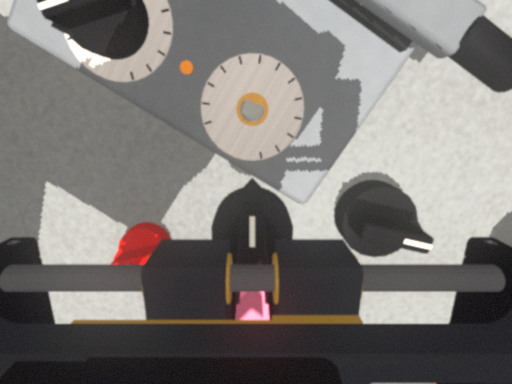

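The wrist view shows the shaft at (252,110) on its dial, and the held knob with its nose tip at (252,180). I view enlarged crops of both.

```bash
python3 - <<'E'
from h import *
im=cv2.imread("pics/w2.png")
a=crop(im,232,90,40,40,10);b=crop(im,205,170,100,100,4)
cv2.imwrite("pics/c3.png",np.hstack([a,b]))
E
```

```text
(no output)
```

View pics/c3.png

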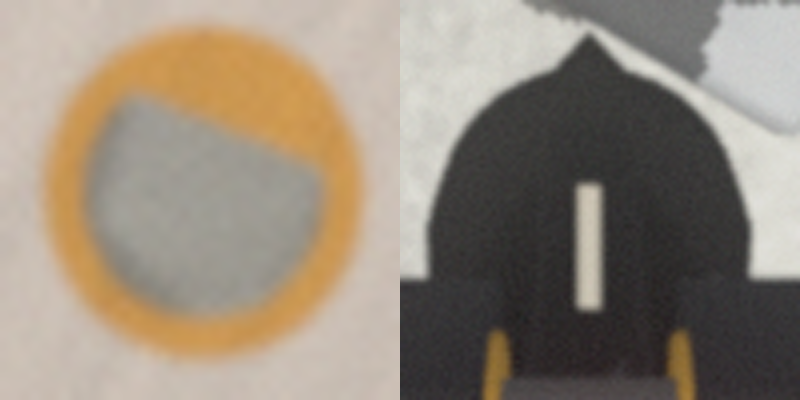

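Left crop: the D-shaft with its flat running from (130,95) to (318,165), facing up and slightly right. Right crop: the knob's nose (590,35) and line (589,183–310) point straight up. I compute the offsets.

```bash
cat > meas.py <<'E'
from h import *
from scipy.optimize import least_squares
def shaft(im,i,c,r=18):
    x0,y0=int(c[0])-r,int(c[1])-r; p=cv2.resize(im[y0:y0+2*r,x0:x0+2*r],None,fx=8,fy=8,interpolation=cv2.INTER_CUBIC)
    S=cv2.cvtColor(p,cv2.COLOR_BGR2HSV)[:,:,1]
    ring=(S>110).astype(np.uint8); ring=cv2.morphologyEx(ring,cv2.MORPH_OPEN,np.ones((9,9)))
    cs,h=cv2.findContours(ring,cv2.RETR_CCOMP,cv2.CHAIN_APPROX_NONE)
    inner=max([k for k,hh in zip(cs,h[0]) if hh[3]>=0],key=cv2.contourArea)[:,0]
    outer=max([k for k,hh in zip(cs,h[0]) if hh[3]<0],key=cv2.contourArea)
    P=np.array([ray(i,((u+.5)/8-.5+x0,(v+.5)/8-.5+y0),84)[:2] for u,v in inner])
    hull=cv2.convexHull(P.astype(np.float32))[:,0]; e=np.roll(hull,-1,0)-hull
    # D model: points on circle radius R or on flat at distance d
    def res(q):
        rel=P-q[:2]; n=np.array([np.cos(q[2]),np.sin(q[2])])
        return np.maximum(rel@n-q[4],np.hypot(*rel.T)-q[3])
    best=min((least_squares(res,[*P.mean(0),a,9,5],loss="soft_l1",f_scale=.3) for a in np.arange(-3,3,.5)),key=lambda o:o.cost)
    return best.x,best.cost,len(P)
E
python3 - <<'E'
from meas import *
im=cv2.imread("pics/w2.png");d=np.load("w2.npz");i=dict(K=d["K"],camera_from_world=d["T"])
x,c,n=shaft(im,i,(252,110));print("shaft",x.round(3),c,n)
# knob z rim
zu=135.7-24.4
for nme,(u,v),z in [("nose",(590,35),zu+20),("L",(430,235),zu+20),("R",(750,235),zu+20),("l1",(590,184),zu+46),("l0",(588,310),zu+46)]:
    print(nme,ray(i,(205+u/4-.38,170+v/4-.38),z)[:2].round(1))
for z in (0,): print("tcp in tool", 498.3,67.3)
E
```

```text
shaft [5.61465e+02 1.10944e+02 2.19000e-01 9.11900e+00 5.29000e+00] 1.1510380626988876 549
nose [562.1  36.2]
L [521.5  36.4]
R [550.7  -6.8]
l1 [545.7  33.8]
l0 [530.9  21.9]
tcp in tool 498.3 67.3
```

```bash
python3 - <<'E'
from meas import *
d=np.load("w2.npz");i=dict(K=d["K"],camera_from_world=d["T"])
zu=135.7-24.4;t=np.array([498.29,67.33]);c,s=np.cos(.595),np.sin(.595)
for nme,(u,v),z in [("nose",(190,35),zu+20),("L",(29,235),zu+20),("R",(350,235),zu+20),("l1",(190,184),zu+46),("l0",(188,310),zu+46)]:
    p=ray(i,(205+u/4-.38,170+v/4-.38),z)[:2]-t; print(nme,(p+t).round(1),"tool xy",(p@[c,s]).round(2),(p@[s,-c]).round(2))
p=np.array([561.465,110.944])-t;print("shaft tool",p@[c,s],p@[s,-c])
E
```

```text
nose [527.2  87.6] tool xy 35.31 -0.52
L [484.8  90.5] tool xy 1.8 -26.77
R [514.2  47.2] tool xy 1.85 25.59
l1 [515.   79.2] tool xy 20.47 -0.51
l0 [499.1  68.8] tool xy 1.47 -0.78
shaft tool 76.76431023289935 -0.708728062931714
```

>>> move_arm:
  moves: [0,0,0,0.08,0,0,0,0.08,0,0,0,0.08,0.2335,-0.094,0,0,0.2335,-0.094,0,0,0,0,0.1,0,0,0,0,0,0,0,0,0]

```text
t: 5.88
eef_pos: [560.9, 109.4, 122.3]
tcp_rot: [3.142, 0.0, 0.217]
ft_force: [-0.1, -0.5, -0.0]
opening: 0.125
grip_force: 30.0
```

```bash
python3 - <<'E'
from h import *
s=monitor.state();print(s["eef_pos"],s["tcp_rot"],s["ft_force"],s["moment"])
a=np.array([560.6,110.0])-s["eef_pos"][:2];y=s["tcp_rot"][2];print(a@[np.cos(y),np.sin(y)],a@[np.sin(y),-np.cos(y)])
E
```

```text
[560.93070147 109.39990398 122.31456633] [3.14152801e+00 3.34017374e-04 2.17417018e-01] [-0.08427158 -0.4846722  -0.02774023] [-0.02705358  0.00087703  0.01731981]
-0.19347044025441149 -0.6573034906835264
```

>>> move_arm:
  moves: [-0.001,-0.004,0.05,0,0,0,0.03,0,0,0,0.02,0,0,0,0.01,0,0,0,0,0,0,0,0,0]

```text
t: 6.62
eef_pos: [561.6, 110.5, 105.7]
tcp_rot: [3.141, -0.001, 0.218]
ft_force: [2.1, -0.3, 2.4]
opening: 0.123
grip_force: 30.0
```

>>> move_arm:
  moves: [0.006,0,0,0,0,0,0.02,0,0,0,0.01,0,0,0,0,0,0,0,0,0]

```text
t: 7.25
eef_pos: [562.1, 110.7, 100.7]
tcp_rot: [3.142, 0.0, 0.218]
ft_force: [3.4, 0.8, -2.0]
opening: 0.125
grip_force: 30.0
```

>>> move_arm:
  moves: [0.006,0,0,0,0,0,0.02,0,0,0,0.01,0,0,0,0.01,0,0,0,0,0,0,0,0,0]

```text
t: 8.0
eef_pos: [563.0, 110.8, 94.9]
tcp_rot: [3.141, 0.0, 0.218]
ft_force: [0.7, 0.0, -1.2]
opening: 0.124
grip_force: 30.0
```

>>> move_arm:
  moves: [0,0,0.015,0,0,0,0.015,0,0,0,0,0,0,0,0,0]

```text
t: 8.5
eef_pos: [563.1, 110.9, 90.6]
tcp_rot: [3.141, -0.0, 0.218]
ft_force: [0.3, 0.2, 3.2]
opening: 0.121
grip_force: 30.0
```

>>> move_arm:
  moves: [0,0,0.01,0,0,0,0.005,0,0,0,0,0,0,0,0,0]

```text
t: 9.0
eef_pos: [563.1, 110.9, 88.2]
tcp_rot: [3.141, -0.0, 0.218]
ft_force: [0.6, 0.5, 6.1]
opening: 0.123
grip_force: 30.0
```

>>> move_arm:
  moves: [0,0,0.007,0,0,0,0.007,0,0,0,0,0,0,0,0,0]

```text
t: 9.5
eef_pos: [563.2, 110.9, 87.3]
tcp_rot: [3.141, -0.001, 0.218]
ft_force: [-3.7, -0.3, 18.2]
opening: 0.128
grip_force: 30.0
```

```bash
python3 - <<'E'
from h import *
for _ in range(6):
    viewer.camera_info("wrist"); im=viewer.read_camera("wrist"); s=monitor.state(); print(s["t"],s["eef_pos"].round(2),s["ft_force"].round(2),s["moment"].round(2),s["grip_force"])
b=viewer.read_camera("scene")
cv2.imwrite("pics/e1.png",np.hstack([cv2.resize(im[90:290,150:350,::-1],(400,400)),crop(b[:,:,::-1],225,150,100,100,4)]))
E
```

```text
9.55 [563.18 110.87  87.27] [-2.56 -0.55 17.03] [-0.05  0.7   0.02] 29.99326854944229
9.6 [563.17 110.86  87.3 ] [-3.39 -1.28 18.23] [-0.09  0.69 -0.01] 29.993276596069336
9.65 [563.17 110.86  87.28] [-3.45 -0.27 17.87] [-0.07  0.76 -0.04] 29.99315232038498
9.7 [563.17 110.86  87.29] [-3.45 -0.25 18.55] [-0.09  0.69  0.01] 29.993330240249634
9.75 [563.17 110.86  87.29] [-3.46 -0.13 16.98] [-0.12  0.66  0.05] 29.99335527420044
9.8 [563.17 110.87  87.29] [-2.45 -1.27 17.53] [ 0.02  0.77 -0.05] 29.99324083328247
```

View pics/e1.png

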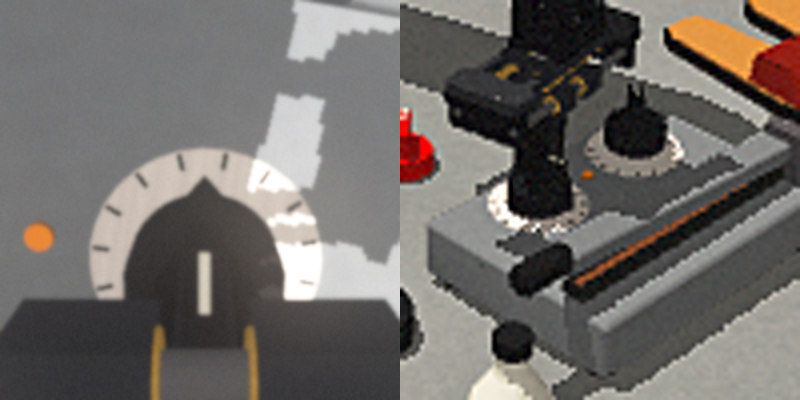

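The knob sits centred on its dial, nose at (205,180) in the left crop. It is against the stop: TCP z is 87.3 (predicted 87.4) and the push is a steady 18 N. Handing in.

```bash
python3 -c "
from cell import order
print(order.job_done())"
```

```text
the job is handed in; nothing more can be done
None
```

The knob is fitted on the D-shaft with the flats matched and pressed in to the stop with a steady push of about 18 N; I handed the job in at about 9.9 s with the gripper still on it, and the hand-in gave no verdict.

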